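Take a pattern key from the drawer and register it on the pattern plate

TASK

Pull the drawer of the green unit out to its stop by its handle, take the black pattern key off its sloping rest and lay it flat on the aluminium pattern plate, pushed snug against both red stops: its long side along the long stop and its end against the short stop. Leave the green drawer open, leave the grey drawer as it is, and do not disturb the other things on the bench and plate.

Things in the scene. Friction and masses are not known exactly. Their poses are not given: they have to be found in the camera images.
- green_unit: green fixed unit 220 deep x 200 wide; body 82 high holding one drawer (face 66 high), over it a shelf carrying stock (underside 125, top 140 up) that overhangs the face by 22. Origin: on its centreline at bench level, below the drawer face; front faces own -x; drawer slides along -x. Drawer inside: 158 wide, floor 12 up, walls to 45
- green_drawer (a joint): travel of the green drawer in m: 0 shut, 0.125 at its stop; it is shut at first, slides with a few N of friction and stays where left. Fixed in it, beside the key's rest: a brass post 26 across, 34 high, 62 to +y of the centreline, 70 behind the face
- green_handle (a point): point on the upright steel bow handle of the green drawer: its bar is 14 x 14 in section, 52 tall (12 to 64 above the bench), bar axis 45 in front of the drawer face (38 clear gap behind the bar); this point is on the bar axis, 45 above the bench, and moves with the drawer; axes as the unit's (x into the cabinet)
- grey_unit: grey fixed unit 220 deep x 200 wide; body 82 high holding one drawer (face 66 high), over it a shelf carrying stock (underside 125, top 140 up) that overhangs the face by 22. Origin: on its centreline at bench level, below the drawer face; front faces own -x; drawer slides along -x. Not to be used
- grey_drawer (a joint): travel of the grey drawer in m: 0 shut, 0.125 fully out; it may stand slightly ajar at first
- grey_handle (a point): point on the upright steel bow handle of the grey drawer: its bar is 14 x 14 in section, 52 tall (12 to 64 above the bench), bar axis 45 in front of the drawer face (38 clear gap behind the bar); this point is on the bar axis, 45 above the bench, and moves with the drawer; axes as the unit's (x into the cabinet)
- key: pattern key: black bar 60 long (own x), 28 wide (y), 24 tall (z), two brass dots on top, 120 g. Origin: centre of its underside. Starts in the green drawer on a rest sloping 30 degrees: low end at the drawer front against a lip 10 high, upper face leaning toward the front, long axis rising into the drawer. The rest is wider than the key
- plate: fixed aluminium plate 200 (x) x 180 (y) x 20 thick; origin: centre of its underside. Red stops 12 high on it: short one, working face at x=+70 (y -65 to +5); long one, working face at y=-55 (x -25 to +60). Registered key: centre at x=+40, y=-41, long axis along x. Also fixed on it: grey dome 40 across, 18 high at (+70,+65); grey block 50 x 20 x 16 at (-70,-60)
- boss: bystander: yellow tapered boss, 44 across, 26 tall, standing loose on the plate; origin: centre of its underside
- can: bystander: steel can, 72 across, 100 tall, standing left of the drawer units; origin: centre of its underside
- screwdriver: bystander: screwdriver 190 long lying on the bench at the left; x along the shaft
- cone: bystander: wooden tapered core print, 70 across, 45 tall, beyond the plate; origin: centre of its underside
- brush: bystander: brush 200 long lying at the far right; x along the handle

How it is judged:
On the way, in this order (a step that is already met when the one before it is completed fails the run):
1. the green drawer is pulled out to its stop (over 0.11 m), the key still in it (value of joint green_drawer above 0.11 m and height (world z) of key below 0.06 m), for 0.2 s.
2. the key lies flat on the pattern plate (x of key in the frame of plate between -0.09 and 0.09 m and y of key in the frame of plate between -0.08 and 0.08 m and z of key in the frame of plate between 0.017 and 0.023 m and angle between key's own z axis and vertical below 0.06 rad), for 0.1 s.
At the end, for the whole second after the job is handed in: The key lies flat on the plate at rest within 2 to 3 mm of touching both red stops and parallel to the long stop (3 degrees); the green drawer is still open (over 0.10 m); the bystanders are within 30 mm of where they stood (x of key in the frame of plate between 0.037 and 0.042 m and y of key in the frame of plate between -0.043 and -0.038 m and z of key in the frame of plate between 0.017 and 0.0225 m and angle between key's own z axis and vertical below 0.05 rad and angle between the x axis of key and the x axis of plate, either way round below 0.05 rad and linear speed of key below 0.01 m/s and value of joint green_drawer above 0.1 m and distance of each of boss, can, screwdriver, cone, brush from where it was at the start of the episode below 0.03 m).
It fails at once if the grey drawer is pulled open (over 0.05 m) (value of joint grey_drawer above 0.05 m).
It fails at once if a bystander is knocked away (over 60 mm) (distance of any of boss, can, screwdriver, cone, brush from where it was at the start of the episode above 0.06 m).
It also fails if it takes over 67 s, if anything falls off the work surface, if the arm or the gripper's body presses on something with over 40 N, if the wrist force passes 120 N, or if a joint passes its speed limit or range.

ROBOT

A 6-joint arm with a two-finger parallel gripper is mounted at the origin on the work surface. World frame = base frame: x ahead of the robot, y to its left, z up, the work surface at z = 0. Lengths are in m, angles in rad, forces in N, time in s.
With the tool pointing down it reaches from about 0.15 to 0.775 m from the base axis. Payload 6.1 kg.
Tool frame: the origin (TCP) lies between the finger pads; the fingertips stand 25 mm ahead of it and the grasp point (between the pads) lies 6 mm ahead of it; z points along the fingers, y is the direction in which the jaws open and shut (so a half turn about z gives the same grasp; the last joint's range is limited). The gripper opens to 85 mm and grips with 20 to 120 N. Pads are 22 mm wide; open, the fingers measure 114 mm over their backs; the gripper's body (76 mm by 85 mm) begins 54 mm behind the grasp point. The pads swing forward as they close: fully open they stand 13 mm farther back than shut.
Start: joints at [1.167, 0.126, -0.04, 1.405, 0, 1.571], TCP at [0.206, 0.483, 0.256] pointing down, gripper open.
Joint ranges: [-2.72, 2.72], [-0.95, 1.95], [-1.27, 1.35], [-1.78, 2.02], [-1.46, 1.47], [-3.14, 3.14]. Speed limits (rad/s): [2.39, 2.39, 3.01, 3.14, 3.14, 3.14].

INTERFACE

Orientations are given as a 3x3 rotation matrix whose columns are the frame's x, y, z axes.
In Python, from station import manip, imaging gives the robot as it stands. The module is installed in compiled form; this text tells all that it offers.
- The arm moves only by the tool send_rows, never from a script. Its argument "increments" is a list of rows, each a list of 3 entries, a list of its own where there are three numbers: the shift along the tool's x, y, z in mm, then the turn, a rotation vector about the tool's x, y, z in degrees, then the finger opening in mm, from 0 to 85.4. In form: [[[tx, ty, tz], [rx, ry, rz], grip], ...]. A call has 1 to 20 rows; each row is the pose to reach, as a shift and turn from the pose commanded when the call began, along the tool's axes at that moment; what a row does not reach only later rows make up. A row lasts 1/8 s, in which the tool goes at most 62.5 mm and 10.7 degrees, less where a joint would pass 70% of its speed; a pose out of reach is approached as far as the arm can. A call with a gripper value outside its range is refused whole. The fingers move at their own pace and stop on an object; "grip_force" is the grip in N (left out, the last holds). Time passes only in rows, so rows that repeat a pose let the fingers close. It gives the time, the measured TCP pose, the force and the opening at its end, in the units of the state.
- manip.sense(): the state, without advancing time (a new reading comes with each control period).
- imaging.snapshot(name): name is "side" or "top" or "wrist"; returns (picture, depth): 400x640x3 uint8, blue, green, red; 400x640 float32, m along the optical axis (not along the pixel's ray), 0 where there is no reading.
- imaging.camera_model(name): a dict with "mtx" (3x3 intrinsics, pixels), "R" (3x3) and "t" (3): a world point X has camera coordinates R X + t; the wrist camera has in their place "hand_eye" (4x4, takes a point from camera to tool coordinates, whose origin is the TCP and whose axes are the flange's). Camera axes: x right, y down, z forward; pixel columns grow to the right and rows downward; lengths in m; the calibration is good to about 2 mm. A picture is of the moment at which its call begins: read the wrist's pose just before it. camera_model takes no time and is no camera call.
- manip.job_done(): hands the job in, once; it reports no verdict.
The state is a dict: "time": time; "q": joint angles; "joint_vel": joint speeds; "effort": joint torques, N m; "ee_pos": TCP position; "orientation": TCP orientation; "wrist_force": force on the tool from outside, world axes, zero at the start; "torque": the same for the moment, N m; "grip_width": opening from 0.0 (shut) to 1.0 (fully open).
Only numpy, scipy, OpenCV 4.12 (cv2) and the standard library are available. Lean on these libraries where they do the work, as an engineer would, in place of code of your own. Each camera call takes 0.05 s, during which the arm holds its last target. There are 200 camera calls.

## Working session

There is one attempt and no reset: what is moved stays moved. The work goes in short steps, Python scripts to look and compute and a tool call to move; the robot and the scene stay as the last step left them, time stands still between calls to the robot, and variables do not carry over. Pictures are saved under pics/ and viewed, about 8 in all and at most 12, crops included, and the job is handed in when it is done.

Besides the shell and the picture viewer there is one more tool, called after ">>>" by a JSON object that holds its "fn" and its "kwargs". send_rows: Moves the arm, as the interface text tells. Its arguments: {"type":"object","properties":{"increments":{"type":"array","items":{"type":"array"}},"grip_force":{"type":"number"}},"required":["increments"]}

```bash
mkdir -p pics; cat > h.py <<'E'
import numpy as np, cv2
from station import manip, imaging
def snap(n,save=None):
    s=manip.sense(); im,d=imaging.snapshot(n); m=imaging.camera_model(n); K=np.array(m['mtx'])
    if n=='wrist':
        H=np.array(m['hand_eye']); T=np.eye(4); T[:3,:3]=np.array(s['orientation']); T[:3,3]=s['ee_pos']; W=T@H
    else:
        W=np.eye(4); R=np.array(m['R']); W[:3,:3]=R.T; W[:3,3]=-R.T@np.array(m['t'])
    if save: cv2.imwrite('pics/'+save,im)
    return im,d,K,W
def cast(uv,K,W,z):
    r=W[:3,:3]@np.linalg.solve(K,[uv[0],uv[1],1.]); c=W[:3,3]; return c+r*(z-c[2])/r[2]
def cloud(d,K,W):
    v,u=np.mgrid[:d.shape[0],:d.shape[1]]
    p=np.stack([(u-K[0,2])/K[0,0]*d,(v-K[1,2])/K[1,1]*d,d],-1)
    return p@W[:3,:3].T+W[:3,3]
def st():
    s=manip.sense(); print(s['time'],'q',np.round(s['q'],3),'p',np.round(s['ee_pos'],4),'F',np.round(s['wrist_force'],1),'g',round(s['grip_width'],3)); print(np.round(s['orientation'],3)); return s
E
python3 - <<'E'
from h import *
st()
np.set_printoptions(precision=4,suppress=True)
for n in('top','side'):
    im,d,K,W=snap(n,n+'0.png'); np.savez(n+'0.npz',im=im,d=d,K=K,W=W); print(n,K[0,0],W)
print(imaging.camera_model('wrist')['hand_eye'])
E
```

```text
0.0 q [ 1.167  0.126 -0.041  1.405  0.     1.571] p [0.2061 0.4825 0.2555] F [ 0.3 -0.3 -0. ] g 1.001
[[-0.92   0.393 -0.001]
 [ 0.393  0.92  -0.001]
 [ 0.    -0.002 -1.   ]]
top 373.0778490728948 [[-0.0115 -0.9804  0.1964  0.3024]
 [-0.9997  0.0068 -0.0243 -0.0023]
 [ 0.0225 -0.1967 -0.9802  1.2975]
 [ 0.      0.      0.      1.    ]]
side 397.86961474464124 [[ 0.7826 -0.4697  0.4085  0.1475]
 [-0.6225 -0.5892  0.515  -0.5634]
 [-0.0012 -0.6574 -0.7536  0.8635]
 [ 0.      0.      0.      1.    ]]
[[-0.0006 -0.9554 -0.2952  0.0749]
 [ 1.     -0.0005 -0.0005 -0.    ]
 [ 0.0003 -0.2952  0.9554 -0.1157]
 [ 0.      0.      0.      1.    ]]
```

View pics/top0.png

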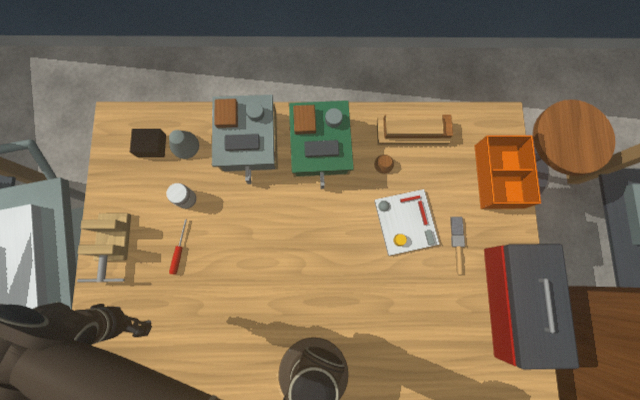

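View pics/side0.png

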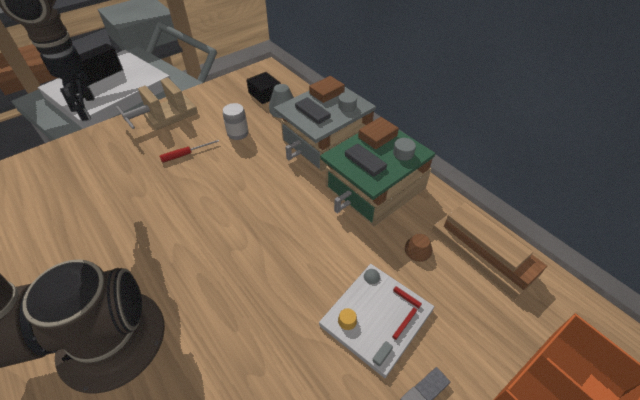

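The top view shows the green unit at (320,135) with its handle at (322,182). The plate is at (407,222) with its red stops upper right (411,199 and 423,213), the dome at (384,206), the block at (431,238) and the boss at (401,240). The side view agrees.

```bash
cat > m.py <<'E'
from h import *
np.set_printoptions(precision=4,suppress=True)
for n in('top','side'):
    z=np.load(n+'0.npz'); im,d,K,W=z['im'],z['d'],z['K'],z['W']; P=cloud(d,K,W); hsv=cv2.cvtColor(im,cv2.COLOR_BGR2HSV)
    def show(name,mask):
        c,l,s,cen=cv2.connectedComponentsWithStats(mask.astype(np.uint8))
        for i in range(1,c):
            if s[i,4]<40: continue
            q=P[l==i]; xy=(q[:,:2]*1000).astype(np.float32)
            print(n,name,s[i,4],'cen',q.mean(0),'z',np.percentile(q[:,2],[5,95]),'box',cv2.minAreaRect(xy))
            print('   img',cv2.boxPoints(cv2.minAreaRect(np.argwhere(l==i)[:,::-1].astype(np.float32))).tolist() if 0 else '')
    zz=P[...,2]; H,S,V=cv2.split(hsv)
    bx=(P[...,0]>.15)&(P[...,0]<.9)&(abs(P[...,1])<.45)
    show('green shelf',bx&(H>45)&(H<85)&(S>80)&(zz>.125)&(zz<.15))
    show('grey shelf',bx&(S<60)&(zz>.13)&(zz<.148))
    show('plate',bx&(zz>.012)&(zz<.05)&(P[...,0]<.62)&(P[...,1]<-.1))
    show('red',bx&((H<6)|(H>174))&(S>150)&(zz>.01)&(P[...,1]<0))
    show('handles',bx&(S<70)&(zz>.02)&(zz<.085)&(P[...,0]>.5)&(P[...,1]>-.1)&(P[...,1]<.25))
E
python3 m.py
```

```text
top green shelf 2459 cen [ 0.7451 -0.0362  0.1392] z [0.1355 0.143 ] box ((760.3616333007812, -29.466201782226562), (241.16561889648438, 196.48544311523438), 2.737299919128418)
   img 
top grey shelf 2749 cen [0.763  0.2168 0.1392] z [0.1353 0.1431] box ((781.6483154296875, 227.47390747070312), (242.16787719726562, 200.0822296142578), 2.099905490875244)
   img 
top plate 2924 cen [ 0.488  -0.3259  0.0218] z [0.0152 0.0362] box ((490.5137939453125, -327.30645751953125), (200.4939422607422, 181.82032775878906), 11.719414710998535)
   img 
top red 40 cen [ 0.5709 -0.3428  0.0316] z [0.0277 0.036 ] box ((570.3967895507812, -341.57818603515625), (7.724227428436279, 66.35530090332031), 11.592671394348145)
   img 
top red 58 cen [ 0.5207 -0.383   0.0307] z [0.0272 0.0351] box ((520.4115600585938, -382.84490966796875), (76.18949127197266, 10.045008659362793), 12.364995956420898)
   img 
top handles 205 cen [0.6699 0.2003 0.0478] z [0.0218 0.0652] box ((657.6610717773438, 188.40232849121094), (55.22311019897461, 115.66010284423828), 3.459872007369995)
   img 
top handles 63 cen [ 0.6337 -0.03
[... 1221 characters left out ...]
ide red 134 cen [ 0.5205 -0.3846  0.0323] z [0.0296 0.0346] box ((522.2400512695312, -384.3111877441406), (82.71598052978516, 8.091471672058105), 11.274223327636719)
   img 
side handles 491 cen [0.6767 0.1941 0.0491] z [0.0219 0.0723] box ((679.620361328125, 183.93807983398438), (62.76212692260742, 112.6472396850586), 22.118595123291016)
   img 
side handles 51 cen [0.6643 0.0323 0.0623] z [0.0322 0.0765] box ((665.7781982421875, 22.497587203979492), (5.767780303955078, 71.11068725585938), 4.520346164703369)
   img 
side handles 259 cen [ 0.6436 -0.0394  0.0505] z [0.0215 0.0727] box ((641.9749145507812, -50.96183776855469), (57.445194244384766, 99.11763763427734), 3.719003438949585)
   img
```

```bash
cat >> h.py <<'E'
from scipy.spatial.transform import Rotation as Ro
def ori(yaw,tilt):  # tool y along unit +y; tilt = lean of tool z forward (deg)
    z=np.array([np.sin(np.radians(tilt)),0,-np.cos(np.radians(tilt))]); y=np.array([0,1.,0])
    return Ro.from_euler('z',yaw,degrees=True).as_matrix()@np.stack([np.cross(y,z),y,z],1)
def plan(g,R,s=None,off=6):  # grasp point g -> row in tool axes
    s=s or manip.sense(); R0=np.array(s['orientation']); p=np.array(g)-off/1000*R[:,2]
    print('shift',np.round(R0.T@(p-s['ee_pos'])*1000,1),'turn',np.round(Ro.from_matrix(R0.T@R).as_rotvec(degrees=True),2))
E
python3 - <<'E'
from h import *
R=ori(2.5,45); h=np.array([.617,-.037,.048])
plan(h-.09*R[:,2],R)
E
```

```text
shift [-520.7 -345.5  140.2] turn [-10.14 -44.25 -24.26]
```

>>> {"fn": "send_rows", "kwargs": {"increments": [[[-300,-200,40],[0,-10,-10],60],[[-300,-200,40],[0,-10,-10],60],[[-300,-200,40],[0,-10,-10],60],[[-300,-200,40],[0,-10,-10],60],[[-300,-200,40],[0,-10,-10],60],[[-300,-200,40],[0,-10,-10],60],[[-520,-345,140],[-10.1,-44.2,-24.3],60],[[-520,-345,140],[-10.1,-44.2,-24.3],60],[[-520,-345,140],[-10.1,-44.2,-24.3],60],[[-520,-345,140],[-10.1,-44.2,-24.3],60],[[-520,-345,140],[-10.1,-44.2,-24.3],60],[[-520,-345,140],[-10.1,-44.2,-24.3],60],[[-520,-345,140],[-10.1,-44.2,-24.3],60]], "grip_force": 40}}

```text
time: 1.72
ee_pos: [0.5487, -0.0388, 0.1161]
orientation: [[-0.707, -0.044, 0.705], [-0.03, 0.999, 0.032], [-0.706, 0.001, -0.708]]
wrist_force: [-0.4, 0.9, 1.0]
grip_width: 0.707
```

```bash
python3 - <<'E'
from h import *
st(); im,d,K,W=snap('wrist','w1.png'); P=cloud(d,K,W)
R=ori(2.5,45); h=np.array([.617,-.037,.048])
plan(h,R)
S=cv2.cvtColor(im,cv2.COLOR_BGR2HSV)[...,1]
m=(d>0)&(P[...,2]>.02)&(P[...,2]<.062)&(P[...,0]<.625)&(P[...,0]>.595)&(abs(P[...,1]+.037)<.03)
q=P[m]; print(len(q),q.mean(0),np.percentile(q,[5,95],axis=0))
E
```

```text
1.725 q [-0.131 -0.247 -0.986  0.055  0.124 -0.124] p [ 0.5487 -0.0388  0.1161] F [-0.4  0.9  1. ] g 0.707
[[-0.707 -0.044  0.705]
 [-0.03   0.999  0.032]
 [-0.706  0.001 -0.708]]
shift [ 0.3 -1.9 90.7] turn [ 0.07 -0.02  0.01]
1221 [ 0.61428802 -0.03563253  0.04314443] [[ 0.61285003 -0.0418461   0.02257151]
 [ 0.61719677 -0.02936892  0.06159877]]
```

View pics/w1.png

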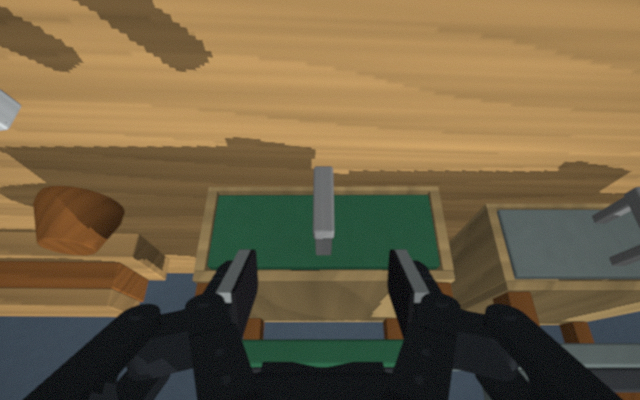

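The handle stands at pixel (323,210), midway between the open fingers, with its bar front at x≈0.613 and y≈-0.036. I'll move in and close on it.

>>> {"fn": "send_rows", "kwargs": {"increments": [[[-1,-1,45],[0,0,0],60],[[-1,-1,75],[0,0,0],60],[[-1,-1,92],[0,0,0],60],[[-1,-1,92],[0,0,0],60],[[-1,-1,92],[0,0,0],10],[[-1,-1,92],[0,0,0],10],[[-1,-1,92],[0,0,0],10],[[-1,-1,92],[0,0,0],10],[[-1,-1,92],[0,0,0],10],[[-1,-1,92],[0,0,0],10],[[-1,-1,92],[0,0,0],10]], "grip_force": 40}}

```text
time: 3.15
ee_pos: [0.6145, -0.0355, 0.0532]
orientation: [[-0.705, -0.047, 0.707], [-0.032, 0.999, 0.035], [-0.708, 0.003, -0.706]]
wrist_force: [-6.1, 5.9, 6.0]
grip_width: 0.154
```

```bash
python3 - <<'E'
from h import *
s=st(); R=np.array(s['orientation']); u=np.array([-.999,-.0436,0])
print(R.T@u)
E
```

```text
3.15 q [-0.106 -0.002 -0.967 -0.174  0.11  -0.107] p [ 0.6145 -0.0355  0.0532] F [-6.1  5.9  6. ] g 0.154
[[-0.705 -0.047  0.707]
 [-0.032  0.999  0.035]
 [-0.708  0.003 -0.706]]
[ 0.70597418  0.00362277 -0.70815909]
```

Gripped at about 13 mm, so now the pull. I'm going 127 mm in gentle steps.

>>> {"fn": "send_rows", "kwargs": {"increments": [[[7,0,-7],[0,0,0],8],[[17,0,-17],[0,0,0],8],[[27,0,-27],[0,0,0],8],[[37,0,-37],[0,0,0],8],[[47,0,-47],[0,0,0],8],[[57,0,-57],[0,0,0],8],[[67,0,-67],[0,0,0],8],[[76,0,-76],[0,0,0],8],[[82,0,-82],[0,0,0],8],[[86,0,-86],[0,0,0],8],[[89,0,-89],[0,0,0],8],[[90,0,-90],[0,0,0],8],[[90,0,-90],[0,0,0],8],[[90,0,-90],[0,0,0],8]]}}

```text
time: 4.9
ee_pos: [0.489, -0.0412, 0.0535]
orientation: [[-0.704, -0.048, 0.708], [-0.032, 0.999, 0.035], [-0.709, 0.002, -0.705]]
wrist_force: [23.5, 6.5, -16.8]
grip_width: 0.154
```

At the stop (125.5 mm, force rising). Next I release, back off and tip the camera toward the drawer.

>>> {"fn": "send_rows", "kwargs": {"increments": [[[90,0,-89],[0,0,0],50],[[0,0,0],[0,0,0],50],[[0,0,0],[0,0,0],50],[[0,0,-30],[0,0,0],50],[[0,0,-70],[0,0,0],50],[[0,0,-100],[0,0,0],50],[[-60,0,-130],[0,10,0],50],[[-90,0,-140],[0,20,0],50],[[-90,0,-140],[0,20,0],50],[[-90,0,-140],[0,20,0],50]]}}

```text
time: 6.15
ee_pos: [0.4528, -0.0441, 0.2138]
orientation: [[-0.906, -0.044, 0.42], [-0.04, 0.999, 0.02], [-0.421, 0.001, -0.907]]
wrist_force: [-0.6, 0.2, -0.0]
grip_width: 0.593
```

```bash
python3 - <<'E'
from h import *
s=st(); im,d,K,W=snap('wrist','w2.png'); np.savez('w2.npz',im=im,d=d,K=K,W=W)
E
```

```text
6.15 q [-0.145 -0.334 -0.621  0.856  0.08  -0.171] p [ 0.4528 -0.0441  0.2138] F [-0.6  0.2 -0. ] g 0.593
[[-0.906 -0.044  0.42 ]
 [-0.04   0.999  0.02 ]
 [-0.421  0.001 -0.907]]
```

View pics/w2.png

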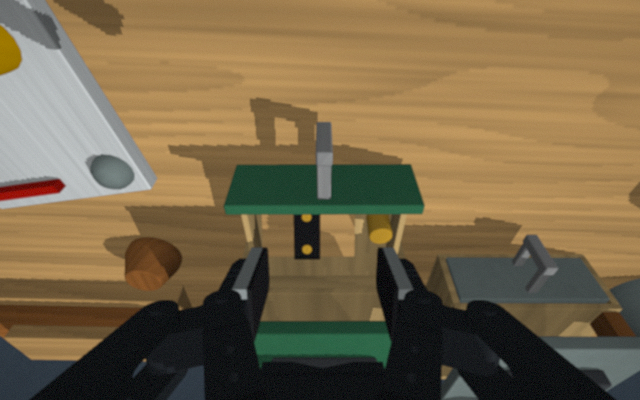

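The key (black, brass dots at (306,217) and (307,250)) lies slightly to the −y side. The post is at (380,230) and the drawer is open. Next: the key's top face from depth.

```bash
python3 - <<'E'
from h import *
np.set_printoptions(precision=4,suppress=True)
z=np.load('w2.npz'); im,d,K,W=[z[k] for k in('im','d','K','W')]; P=cloud(d,K,W)
R=ori(2.5,0); U=np.array([np.cos(.0436),np.sin(.0436),0]); 
V=im.max(2); reg=np.zeros(V.shape,bool); reg[212:262,285:330]=1
hs=cv2.cvtColor(im,cv2.COLOR_BGR2HSV)
brass=reg&(hs[...,0]>12)&(hs[...,0]<30)&(hs[...,1]>150)&(V>100)
blk=reg&(V<45)
for nm,m in(('black',blk),('brass',brass)):
    c,l,s,cen=cv2.connectedComponentsWithStats(m.astype(np.uint8))
    for i in range(1,c):
        if s[i,4]>15: q=P[l==i]; print(nm,s[i],cen[i],q.mean(0),np.percentile(q,[2,98],axis=0).ravel())
q=P[blk]; c=q.mean(0); n=np.linalg.svd(q-c)[2]; print(c,n)
xy=(q@np.array(n[:2]).T*1000); 
print('face',np.percentile(P[170:205,240:300].reshape(-1,3),[10,50,90],axis=0))
for r in range(214,262,6):
    cols=np.where(blk[r])[0]; print(r,cols.min(),cols.max(),P[r,cols.min()+1],P[r,cols.max()-1])
E
```

```text
black [295 215  24  44 861] [306.5296 236.7062] [ 0.6029 -0.0543  0.0512] [ 0.5847 -0.0667  0.0382  0.6252 -0.042   0.0616]
brass [301 215  11   7  63] [306.3016 217.6508] [ 0.586  -0.0551  0.0395] [ 0.5833 -0.0597  0.0376  0.5894 -0.0502  0.0421]
brass [302 245  10   9  78] [306.5 249. ] [ 0.6128 -0.0539  0.0597] [ 0.6123 -0.0588  0.0539  0.6201 -0.0491  0.0598]
[ 0.6029 -0.0543  0.0512] [[ 0.7952 -0.0138 -0.6062]
 [-0.6062 -0.0386 -0.7944]
 [ 0.0124 -0.9992  0.039 ]]
face [[ 0.5418 -0.1135  0.0209]
 [ 0.543  -0.0906  0.0425]
 [ 0.5441 -0.0677  0.0624]]Traceback (most recent call last):
  File "<stdin>", line 17, in <module>
    return umr_minimum(a, axis, None, out, keepdims, initial, where)
ValueError: zero-size array to reduction operation minimum which has no identity
```

```bash
python3 - <<'E'
from h import *
R=ori(2.5,30); c=[.599,-.0545,.0495]
plan(c,R,off=74); plan(c,R,off=14)
E
```

```text
shift [-58.3 -17.1 135.9] turn [ 0.08 -5.19 -0.02]
shift [-63.7 -17.2 195.6] turn [ 0.08 -5.19 -0.02]
```

>>> {"fn": "send_rows", "kwargs": {"increments": [[[-58,-17,60],[0,-5.2,0],50],[[-58,-17,100],[0,-5.2,0],50],[[-58,-17,136],[0,-5.2,0],50],[[-58,-17,136],[0,-5.2,0],50],[[-60,-17,160],[0,-5.2,0],50],[[-62,-17,180],[0,-5.2,0],50],[[-63,-17,190],[0,-5.2,0],50],[[-64,-17,196],[0,-5.2,0],50],[[-64,-17,196],[0,-5.2,0],50]]}}

```text
time: 7.32
ee_pos: [0.5934, -0.0549, 0.0644]
orientation: [[-0.863, -0.044, 0.502], [-0.038, 0.999, 0.023], [-0.503, 0.001, -0.864]]
wrist_force: [-0.3, -0.2, -0.2]
grip_width: 0.591
```

```bash
python3 - <<'E'
from h import *
s=st(); plan([.599,-.0545,.0495],ori(2.5,30),off=14); im,d,K,W=snap('wrist'); cv2.imwrite('pics/w3.png',cv2.resize(im[120:,150:490],None,fx=2,fy=2))
E
```

```text
7.325 q [-0.133  0.005 -0.742  0.304  0.089 -0.153] p [ 0.5934 -0.0549  0.0644] F [-0.3 -0.2 -0.2] g 0.591
[[-0.863 -0.044  0.502]
 [-0.038  0.999  0.023]
 [-0.503  0.001 -0.864]]
shift [2.6 0.1 1.6] turn [ 0.04  0.2  -0.01]
```

View pics/w3.png

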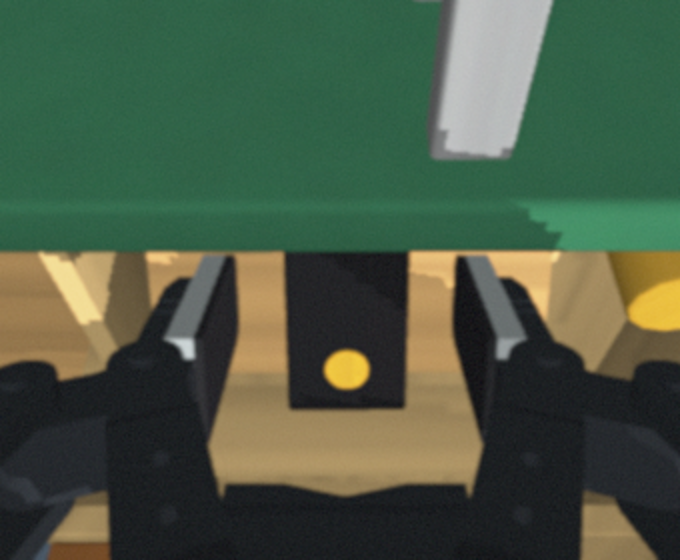

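The key (crop x 287–408) sits centred between the pads with the upper dot at (347,369). I'll make a small correction and close.

>>> {"fn": "send_rows", "kwargs": {"increments": [[[2.5,0,1.5],[0,0,0],50],[[2.5,0,1.5],[0,0,0],50],[[2.5,0,1.5],[0,0,0],20],[[2.5,0,1.5],[0,0,0],20],[[2.5,0,1.5],[0,0,0],20],[[2.5,0,1.5],[0,0,0],20],[[2.5,0,1.5],[0,0,0],20],[[2.5,0,1.5],[0,0,0],20]], "grip_force": 40}}

```text
time: 8.38
ee_pos: [0.5925, -0.0549, 0.0618]
orientation: [[-0.863, -0.044, 0.503], [-0.038, 0.999, 0.023], [-0.503, 0.001, -0.864]]
wrist_force: [-1.2, 0.2, 4.2]
grip_width: 0.313
```

>>> {"fn": "send_rows", "kwargs": {"increments": [[[-5,0,-8.6],[0,0,0],20],[[-15,0,-26],[0,0,0],20],[[-28,0,-48],[0,0,0],20],[[-40,0,-69],[0,0,0],20],[[-40,0,-110],[0,0,0],20],[[-40,0,-170],[0,0,0],20],[[-40,0,-200],[0,0,0],20],[[-40,0,-200],[0,0,0],20]]}}

```text
time: 9.38
ee_pos: [0.5264, -0.0582, 0.2575]
orientation: [[-0.861, -0.043, 0.506], [-0.038, 0.999, 0.022], [-0.506, -0.0, -0.862]]
wrist_force: [0.9, -0.5, -0.9]
grip_width: 0.316
```

```bash
python3 - <<'E'
from h import *
s=st(); im,d,K,W=snap('wrist','w4.png')
a=np.radians(11.7); Rp=np.array([[np.cos(a),-np.sin(a)],[np.sin(a),np.cos(a)]])
t=np.array([.492,-.3275])+Rp@np.array([.015,0.0])
plan([*t,.124],ori(11.7,0),off=14)
E
```

```text
9.375 q [-0.163 -0.258 -0.516  0.791  0.104 -0.179] p [ 0.5264 -0.0582  0.2575] F [ 0.9 -0.5 -0.9] g 0.316
[[-0.861 -0.043  0.506]
 [-0.038  0.999  0.022]
 [-0.506 -0.    -0.862]]
shift [  85.8 -265.4   85.5] turn [-2.42 30.19 -8.99]
```

View pics/w4.png

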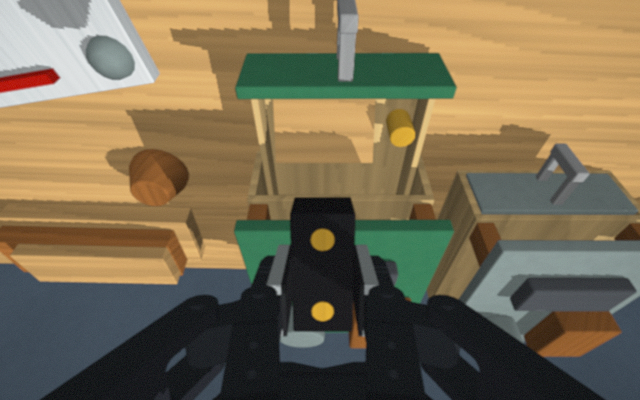

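The key is held square in the fingers (dots at (322,240) and (322,311)), and the drawer is empty and open. Next I measure the key's pose in the tool and where the boss stands.

```bash
python3 - <<'E'
from h import *
np.set_printoptions(precision=1,suppress=True)
s=manip.sense(); im,d,K,W=snap('wrist'); P=(cloud(d,K,W)-s['ee_pos'])@np.array(s['orientation'])*1000
hs=cv2.cvtColor(im,cv2.COLOR_BGR2HSV); m=(hs[...,0]>12)&(hs[...,0]<30)&(hs[...,1]>150)&(hs[...,2]>100); m[:220]=0;m[:,:300]=0;m[:,345:]=0; m[330:]=0
c,l,st_,cen=cv2.connectedComponentsWithStats(m.astype(np.uint8))
for i in range(1,c):
    if st_[i,4]>15: print('dot',cen[i],P[l==i].mean(0))
b=im.max(2)<45; b[:203]=0; b[327:]=0; b[:,:296]=0; b[:,350:]=0
q=P[b&(P[...,2]>-15)&(P[...,2]<45)]; print('black',np.percentile(q,[1,50,99],axis=0))
t=P[203:300,305:340].reshape(-1,3); t=t[abs(t[:,1])<10]; print('tilt',np.polyfit(t[:,0],t[:,2],1),'x',np.percentile(t[:,0],[1,99]))
z=np.load('side0.npz'); I,D,K,W=[z[k] for k in('im','d','K','W')]; Q=cloud(D,K,W); h=cv2.cvtColor(I,cv2.COLOR_BGR2HSV)
y=(h[...,0]>18)&(h[...,0]<32)&(h[...,1]>170)&(Q[...,2]>.04)&(Q[...,1]<-.2)
a=np.radians(11.7); Rp=np.array([[np.cos(a),-np.sin(a)],[np.sin(a),np.cos(a)]])
print('boss plate',(Q[y].mean(0)[:2]-[.492,-.3275])@Rp*1000, y.sum())
E
```

```text
dot [322.2 239.4] [17.5 -0.4 15. ]
dot [322.2 311.1] [-19.1  -0.4  16.4]
black [[-27.4 -12.1  15.6]
 [  4.3  -0.1  17. ]
 [ 29.1  11.6  29. ]]
tilt [-0.2 19.1] x [-12.7  29.2]
boss plate [nan nan] 0<stdin>:14: RuntimeWarning: Mean of empty slice.
  ret = um.true_divide(
```

```bash
python3 - <<'E'
from h import *
np.set_printoptions(precision=1,suppress=True)
a=np.radians(11.7); Rp=np.array([[np.cos(a),-np.sin(a)],[np.sin(a),np.cos(a)]]); C=np.array([.492,-.3275])
for n,uv in(('side',(347,316)),('top',(400.5,239.5))):
    z=np.load(n+'0.npz'); print('boss plate',(cast(uv,z['K'],z['W'],.046)[:2]-C)@Rp*1000)
R=ori(11.7,0)
for xy,zz in(((.025,-.015),.105),((.032,-.020),.105)):
    t=C+Rp@np.array(xy); plan([*t,zz],R,off=0)
E
```

```text
boss plate [-56.5  41.4]
boss plate [-58.7  42.6]
shift [  90.5 -278.8  118.9] turn [-2.4 30.1 -9. ]
shift [  83.9 -282.6  122.8] turn [-2.4 30.1 -9. ]
```

>>> {"fn": "send_rows", "kwargs": {"increments": [[[40,-140,45],[-1,15,-4.5],20],[[40,-140,45],[-1,15,-4.5],20],[[40,-140,45],[-1,15,-4.5],20],[[84,-283,105],[-2.4,30.1,-9],20],[[84,-283,105],[-2.4,30.1,-9],20],[[84,-283,105],[-2.4,30.1,-9],20],[[84,-283,123],[-2.4,30.1,-9],20],[[84,-283,123],[-2.4,30.1,-9],20],[[84,-283,123],[-2.4,30.1,-9],20]]}}

```text
time: 10.6
ee_pos: [0.528, -0.3399, 0.1058]
orientation: [[-0.979, -0.205, -0.0], [-0.205, 0.979, 0.001], [-0.0, 0.001, -1.0]]
wrist_force: [0.4, 0.3, -0.9]
grip_width: 0.311
```

```bash
cat > r.py <<'E'
from h import *
np.set_printoptions(precision=1,suppress=True)
# red stops and the key's dots in plate-like axes, seen from the wrist
s=st(); im,d,K,W=snap('wrist','w5.png'); hs=cv2.cvtColor(im,cv2.COLOR_BGR2HSV); P=cloud(d,K,W)
a=np.radians(11.7); Rp=np.array([[np.cos(a),-np.sin(a)],[np.sin(a),np.cos(a)]]); C=np.array([.492,-.3275])
print('tcp plate',(np.array(s['ee_pos'])[:2]-C)@Rp*1000)
red=((hs[...,0]<6)|(hs[...,0]>174))&(hs[...,1]>150)&(hs[...,2]>60)
c,l,t,cen=cv2.connectedComponentsWithStats(red.astype(np.uint8))
for i in range(1,c):
    if t[i,4]>60:
        q=P[l==i]; top=q[q[:,2]>.029]; x=((top[:,:2]-C)@Rp*1000).astype(np.float32)
        print('red',t[i],'z',np.percentile(q[:,2],[5,50,95])*1000,'plate min/max',np.percentile(x,[2,98],axis=0).ravel(), cv2.minAreaRect(x))
E
python3 r.py
```

```text
10.6 q [-0.6  0.4 -0.1  1.1  0.  -0.8] p [ 0.5 -0.3  0.1] F [ 0.4  0.3 -0.9] g 0.311
[[-1.  -0.2 -0. ]
 [-0.2  1.   0. ]
 [-0.   0.  -1. ]]
tcp plate [ 32.8 -19.5]
red [ 241  130   26  136 2217] z [28.8 30.1 31.1] plate min/max [-21.9 -65.4  58.2 -56.1] ((4.515411376953125, -56.459259033203125), (35.861328125, 113.03648376464844), 69.75379943847656)
```

View pics/w5.png

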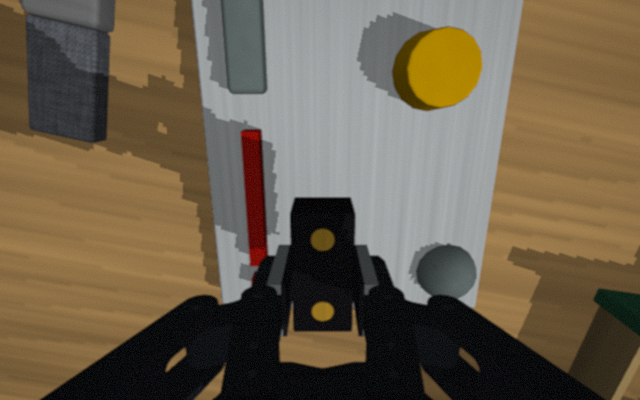

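The key hangs level over the plate, clear of the long stop (red, (242–266,130–265)), the boss (438,68) and the dome (446,272). I'll fit the stop's inner edge for the yaw.

```bash
python3 - <<'E'
from h import *
im,d,K,W=snap('wrist'); hs=cv2.cvtColor(im,cv2.COLOR_BGR2HSV)
red=((hs[...,0]<6)|(hs[...,0]>174))&(hs[...,1]>150)&(hs[...,2]>60)
a=np.radians(11.7); Rp=np.array([[np.cos(a),-np.sin(a)],[np.sin(a),np.cos(a)]]); C=np.array([.492,-.3275])
for f,nm in((np.max,'inner'),(np.min,'outer')):
    L=[]
    for r in range(136,245,3):
        c=np.where(red[r,230:275])[0]
        if len(c): L.append((cast((f(c)+230+(.5 if nm=='inner' else -.5),r),K,W,.032)[:2]-C)@Rp*1000)
    L=np.array(L,np.float32); v=cv2.fitLine(L,cv2.DIST_HUBER,0,.01,.01).ravel()
    print(nm,'yaw err',np.degrees(np.arctan(v[1]/v[0])),'y at x=40',v[3]+v[1]/v[0]*(40-v[2]),'x0',L[:,0].min())
E
```

```text
inner yaw err 0.18684368 y at x=40 -55.341934 x0 -20.032276
outer yaw err 0.05962413 y at x=40 -65.10977 x0 -20.02048
```

>>> {"fn": "send_rows", "kwargs": {"increments": [[[0,0,25],[0,0,0],20],[[0,0,38],[0,0,0],20],[[0,0,42],[0,0,0],20],[[0,0,44],[0,0,0],20],[[0,0,45],[0,0,0],20],[[0,0,45],[0,0,0],20]]}}

```text
time: 11.45
ee_pos: [0.5282, -0.3412, 0.0611]
orientation: [[-0.979, -0.203, 0.001], [-0.203, 0.979, -0.0], [-0.001, -0.0, -1.0]]
wrist_force: [0.6, 0.6, -1.2]
grip_width: 0.311
```

>>> {"fn": "send_rows", "kwargs": {"increments": [[[0,0,0.7],[0,0,0],20],[[0,0,1.2],[0,0,0],20],[[0,0,1.6],[0,0,0],20],[[0,0,1.6],[0,0,0],20]]}}

```text
time: 11.95
ee_pos: [0.5279, -0.341, 0.059]
orientation: [[-0.979, -0.203, 0.0], [-0.203, 0.979, 0.0], [-0.0, 0.0, -1.0]]
wrist_force: [-0.1, -0.4, -1.7]
grip_width: 0.313
```

>>> {"fn": "send_rows", "kwargs": {"increments": [[[0,0,0.8],[0,0,0],20],[[0,0,0.8],[0,0,0],20]]}}

```text
time: 12.2
ee_pos: [0.5279, -0.341, 0.0589]
orientation: [[-0.979, -0.203, 0.001], [-0.203, 0.979, -0.0], [-0.001, -0.0, -1.0]]
wrist_force: [-2.2, 0.9, 4.6]
grip_width: 0.321
```

>>> {"fn": "send_rows", "kwargs": {"increments": [[[0,0,0.8],[0,0,0],20],[[0,0,0.8],[0,0,0],20]]}}

```text
time: 12.45
ee_pos: [0.5279, -0.341, 0.0589]
orientation: [[-0.979, -0.203, 0.001], [-0.203, 0.979, -0.0], [-0.001, -0.0, -1.0]]
wrist_force: [-4.0, 2.0, 9.9]
grip_width: 0.315
```

Contact with the plate at TCP z=0.0589. Sliding sideways and watching for the finger meeting the stop.

>>> {"fn": "send_rows", "kwargs": {"increments": [[[0,-3,-1],[0,0,0],20],[[0,-6,-1],[0,0,0],20],[[0,-9,-1],[0,0,0],20],[[0,-12,-1],[0,0,0],20],[[0,-12,-1],[0,0,0],20]]}}

```text
time: 13.08
ee_pos: [0.5309, -0.3527, 0.0589]
orientation: [[-0.979, -0.203, 0.001], [-0.203, 0.979, 0.001], [-0.001, 0.0, -1.0]]
wrist_force: [-1.6, 2.7, 4.8]
grip_width: 0.31
```

>>> {"fn": "send_rows", "kwargs": {"increments": [[[0,-3,0],[0,0,0],20],[[0,-5,0],[0,0,0],20],[[0,-7,0],[0,0,0],20],[[0,-7.5,0],[0,0,0],20],[[0,-7.5,0],[0,0,0],20]]}}

```text
time: 13.7
ee_pos: [0.5324, -0.3597, 0.0589]
orientation: [[-0.979, -0.204, 0.001], [-0.204, 0.979, 0.001], [-0.001, 0.001, -1.0]]
wrist_force: [0.0, 3.6, 5.9]
grip_width: 0.31
```

>>> {"fn": "send_rows", "kwargs": {"increments": [[[0,-0.7,0],[0,0,0],20],[[0,-1.3,0],[0,0,0],20],[[0,-1.3,0],[0,0,0],20]]}}

```text
time: 14.08
ee_pos: [0.5326, -0.3609, 0.0589]
orientation: [[-0.979, -0.204, 0.001], [-0.204, 0.979, 0.001], [-0.001, 0.001, -1.0]]
wrist_force: [-0.7, 4.3, 5.7]
grip_width: 0.316
```

>>> {"fn": "send_rows", "kwargs": {"increments": [[[0,-0.8,0],[0,0,0],20],[[0,-0.8,0],[0,0,0],20]]}}

```text
time: 14.32
ee_pos: [0.5328, -0.3617, 0.0588]
orientation: [[-0.979, -0.204, 0.001], [-0.204, 0.979, 0.001], [-0.001, 0.001, -1.0]]
wrist_force: [-0.4, 3.1, 5.8]
grip_width: 0.313
```

>>> {"fn": "send_rows", "kwargs": {"increments": [[[0,-0.8,0],[0,0,0],20],[[0,-0.8,0],[0,0,0],20]]}}

```text
time: 14.58
ee_pos: [0.5328, -0.3619, 0.0589]
orientation: [[-0.979, -0.204, 0.001], [-0.204, 0.979, 0.003], [-0.002, 0.002, -1.0]]
wrist_force: [-1.3, 6.1, 6.8]
grip_width: 0.313
```

>>> {"fn": "send_rows", "kwargs": {"increments": [[[0,-0.8,0],[0,0,0],20],[[0,-0.8,0],[0,0,0],20]]}}

```text
time: 14.82
ee_pos: [0.5328, -0.362, 0.0589]
orientation: [[-0.979, -0.204, 0.001], [-0.204, 0.979, 0.004], [-0.002, 0.004, -1.0]]
wrist_force: [-1.5, 8.7, 8.4]
grip_width: 0.317
```

>>> {"fn": "send_rows", "kwargs": {"increments": [[[-2,0,0],[0,0,0],20],[[-4,0,0],[0,0,0],20],[[-5.5,0,0],[0,0,0],20],[[-5.5,0,0],[0,0,0],20]]}}

```text
time: 15.32
ee_pos: [0.5343, -0.3616, 0.0589]
orientation: [[-0.979, -0.202, -0.007], [-0.202, 0.979, 0.002], [0.006, 0.003, -1.0]]
wrist_force: [-15.6, 6.6, 15.1]
grip_width: 0.315
```

>>> {"fn": "send_rows", "kwargs": {"increments": [[[-0.8,0,0],[0,0,0],20],[[-0.8,0,0],[0,0,0],20]]}}

```text
time: 15.58
ee_pos: [0.5348, -0.3615, 0.0588]
orientation: [[-0.979, -0.202, -0.007], [-0.202, 0.979, 0.002], [0.007, 0.003, -1.0]]
wrist_force: [-16.8, 6.4, 15.9]
grip_width: 0.316
```

>>> {"fn": "send_rows", "kwargs": {"increments": [[[-0.8,0,0],[0,0,0],20],[[-0.8,0,0],[0,0,0],20]]}}

```text
time: 15.82
ee_pos: [0.5356, -0.3614, 0.0589]
orientation: [[-0.979, -0.202, -0.007], [-0.202, 0.979, 0.002], [0.007, 0.003, -1.0]]
wrist_force: [-15.8, 5.6, 16.3]
grip_width: 0.316
```

Downward and lateral pressing has built up. I'll ease off and then continue toward the short stop.

>>> {"fn": "send_rows", "kwargs": {"increments": [[[0,0.8,-1],[0,0,0],20],[[0,0.8,-1],[0,0,0],20],[[0,0.8,-1],[0,0,0],20]]}}

```text
time: 16.2
ee_pos: [0.5379, -0.3609, 0.059]
orientation: [[-0.979, -0.203, -0.003], [-0.203, 0.979, 0.002], [0.003, 0.002, -1.0]]
wrist_force: [-6.6, 3.5, 5.1]
grip_width: 0.314
```

```bash
cat > k.py <<'E'
from h import *
np.set_printoptions(precision=1,suppress=True)
s=manip.sense(); im,d,K,W=snap('wrist','k%.0f.png'%(s['time']*10)); hs=cv2.cvtColor(im,cv2.COLOR_BGR2HSV)
a=np.radians(11.7); Rp=np.array([[np.cos(a),-np.sin(a)],[np.sin(a),np.cos(a)]]); C=np.array([.492,-.3275])
m=(hs[...,0]>12)&(hs[...,0]<30)&(hs[...,1]>150)&(hs[...,2]>90); P=cloud(d,K,W); m&=(P[...,2]>.035)&(P[...,2]<.055)
c,l,t,cen=cv2.connectedComponentsWithStats(m.astype(np.uint8)); D=[]
for i in range(1,c):
    if 40<t[i,4]<900:
        p=(cast(cen[i],K,W,.044)[:2]-C)@Rp*1000; print(cen[i],t[i,4],p,P[l==i][:,2].mean()*1000)
print('tcp plate',(np.array(s['ee_pos'])[:2]-C)@Rp*1000,'F',s['wrist_force'])
E
python3 k.py
```

```text
[322.3 239.2] 342 [ 21.6 -42.3] 42.76591514648895
[322.4 311. ] 339 [ 57.1 -42.3] 42.582743922667724
tcp plate [ 38.2 -42. ] F [-6.6  3.5  5.1]
```

>>> {"fn": "send_rows", "kwargs": {"increments": [[[-0.8,0,0],[0,0,0],20],[[-0.8,0,0],[0,0,0],20]]}}

```text
time: 16.5
ee_pos: [0.5383, -0.3607, 0.0589]
orientation: [[-0.979, -0.203, -0.004], [-0.203, 0.979, 0.002], [0.003, 0.002, -1.0]]
wrist_force: [-8.0, 3.6, 5.9]
grip_width: 0.316
```

>>> {"fn": "send_rows", "kwargs": {"increments": [[[-0.8,0,0],[0,0,0],20],[[-0.8,0,0],[0,0,0],20]]}}

```text
time: 16.75
ee_pos: [0.539, -0.3606, 0.0589]
orientation: [[-0.979, -0.203, -0.004], [-0.203, 0.979, 0.002], [0.004, 0.002, -1.0]]
wrist_force: [-8.1, 3.9, 4.6]
grip_width: 0.314
```

>>> {"fn": "send_rows", "kwargs": {"increments": [[[-0.8,0,0],[0,0,0],20],[[-0.8,0,0],[0,0,0],20]]}}

```text
time: 17.0
ee_pos: [0.5398, -0.3605, 0.059]
orientation: [[-0.979, -0.203, -0.004], [-0.203, 0.979, 0.002], [0.004, 0.002, -1.0]]
wrist_force: [-8.6, 3.4, 6.0]
grip_width: 0.319
```

>>> {"fn": "send_rows", "kwargs": {"increments": [[[-0.8,0,0],[0,0,0],20],[[-0.8,0,0],[0,0,0],20]]}}

```text
time: 17.25
ee_pos: [0.5398, -0.3604, 0.0589]
orientation: [[-0.979, -0.202, -0.005], [-0.202, 0.979, 0.001], [0.005, 0.002, -1.0]]
wrist_force: [-10.3, 3.5, 6.7]
grip_width: 0.315
```

Contact with the short stop: no further travel and the force is rising. One more push on both stops confirms it.

>>> {"fn": "send_rows", "kwargs": {"increments": [[[-1,-0.8,0],[0,0,0],20],[[-1,-0.8,0],[0,0,0],20]]}}

```text
time: 17.5
ee_pos: [0.5399, -0.3605, 0.0589]
orientation: [[-0.979, -0.202, -0.007], [-0.202, 0.979, 0.002], [0.007, 0.004, -1.0]]
wrist_force: [-13.9, 4.4, 10.1]
grip_width: 0.317
```

>>> {"fn": "send_rows", "kwargs": {"increments": [[[-0.5,-0.5,0],[0,0,0],20],[[-0.5,-0.5,0],[0,0,0],20]]}}

```text
time: 17.75
ee_pos: [0.5399, -0.3605, 0.0589]
orientation: [[-0.979, -0.202, -0.008], [-0.202, 0.979, 0.003], [0.008, 0.005, -1.0]]
wrist_force: [-15.6, 6.0, 12.0]
grip_width: 0.315
```

```bash
python3 k.py
```

```text
[322.4 239.1] 343 [ 23.5 -42.3] 42.83325702327907
[322.6 311.1] 341 [ 59.1 -42.3] 42.618548829365906
tcp plate [ 40.3 -42. ] F [-15.6   6.   12. ]
```

Seated against both stops with steady forces and no travel. Ease off, release and lift.

>>> {"fn": "send_rows", "kwargs": {"increments": [[[1.5,1,-1],[0,0,0],20],[[1.5,1,-1],[0,0,0],20],[[1.5,1,-1],[0,0,0],45],[[1.5,1,-1],[0,0,0],45],[[1.5,1,-1],[0,0,0],45],[[1.5,1,-10],[0,0,0],45],[[1.5,1,-30],[0,0,0],45],[[1.5,1,-70],[0,0,0],45],[[60,1,-120],[0,0,0],45],[[60,1,-150],[0,0,0],45],[[60,1,-150],[0,0,0],45],[[60,1,-150],[0,0,0],45]]}}

```text
time: 19.3
ee_pos: [0.4855, -0.3731, 0.2097]
orientation: [[-0.979, -0.203, 0.001], [-0.203, 0.979, -0.0], [-0.001, -0.0, -1.0]]
wrist_force: [0.4, -0.1, -0.7]
grip_width: 0.523
```

```bash
sed -i 's/40<t/8<t/' k.py; python3 k.py; mv pics/k1*.png /tmp; cd pics; python3 -c "
import sys; sys.path.insert(0,'..')
from h import *
im,d,K,W=snap('wrist'); cv2.imwrite('pics/f1.png',im); t,_,_,_=snap('top'); cv2.imwrite('pics/f2.png',t); st()"
```

```text
[324.1 226.6] 95 [ 23.  -42.1] 42.58049226951496
[324.1 262.3] 88 [ 58.9 -42. ] 42.460102057054705
tcp plate [-15.6 -43.3] F [ 0.4 -0.1 -0.7]
19.45 q [-0.655  0.296  0.067  1.344  0.    -0.86 ] p [ 0.4853 -0.3726  0.208 ] F [ 0.2  0.6 -0.9] g 0.527
[[-0.979 -0.204 -0.002]
 [-0.204  0.979  0.002]
 [ 0.001  0.002 -1.   ]]
```

View pics/f1.png

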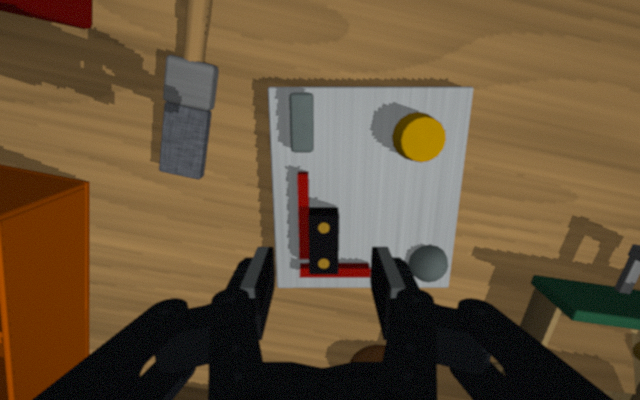

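The key lies flat in the corner of both red stops, dots at (324,227) and (324,262). The boss, dome and brush are untouched. I'll do a last numeric check of the drawer and bystanders, then hand in.

```bash
python3 - <<'E'
from h import *
im,d,K,W=snap('side'); P=cloud(d,K,W); h=cv2.cvtColor(im,cv2.COLOR_BGR2HSV)
g=(h[...,0]>45)&(h[...,0]<85)&(h[...,1]>80)&(P[...,2]>.02)&(P[...,2]<.064)&(P[...,0]>.5)&(P[...,0]<.6)&(abs(P[...,1])<.2)
print('green face x',g.sum(),np.median(P[g],axis=0))
o=cv2.imread('pics/side0.png')
for nm,(x,y) in dict(boss=(347,318),can=(235,121),screwdriver=(180,153),cone=(419,246),brush=(425,387)).items():
    s=np.s_[max(y-10,0):y+10,x-14:x+14]; print(nm,np.median(np.abs(im[s].astype(int)-o[s])))
manip.job_done()
E
```

```text
green face x 193 [ 0.54286874 -0.07083353  0.04538577]
boss 38.0
can 50.0
screwdriver 24.0
cone 26.0
brush 26.0
the job is handed in; nothing more can be done
```

The patch differences came out larger than expected, so I'm checking the saved top view.

View pics/f2.png

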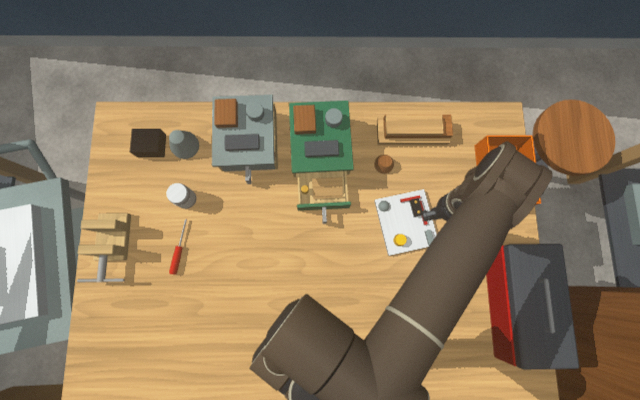

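I pulled the green drawer to its stop, took the key off its rest, and laid it on the plate against both red stops. The job was handed in at about 19.5 s of the 67 s allowed. No verdict was reported.

- **Key position:** after release, the wrist camera put its centre at about (41, −42) mm in the plate frame, against (40, −41) registered. That is inside both limits (x up to 42, y down to −43), with a plate-frame error of 1–2 mm. While I pushed, travel stopped and force rose at both stops, so I take it as touching both. The two dots line up with the long stop to under 1°, and the key lies level.
- **Drawers:** the green drawer moved 125 mm, and its face still stood at x≈0.543 in the final check. The grey drawer looks unchanged in the last top view.
- **Check that disagreed:** a pixel comparison of the side view against the start gave large differences at all five bystanders. I ran it in the same script as the hand-in, so I could not act on it. I did not view that side image; the arm hiding them is a likely cause.
- **Bystanders:** in the last top view the boss, can, screwdriver and cone are where they started. The arm hides the brush there, but the last wrist view shows it lying beside the plate, apparently undisturbed.

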